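# Stir the grinding balls loose, then hold the ultrasonic bath's lid at its drip mark

### The job

I am about to tip the grinding balls from the steel bowl into the ultrasonic bath: take the stirring rod from its holder, stir the balls round at least twice with its lower end, so that nearly all of them leave the spot where they lay and none leaves the bowl, and stand the rod back in its holder. Then swing the bath's lid up by its front handle to the red drip mark (40 degrees open, not flung past it or dropped) so that it drains into the tank, and hold it there for me: finish while still holding the lid, as it falls shut if let go. Leave the bowl in its place and the other things on the bench undisturbed.

Things in the scene. Friction and masses are not known exactly. Their poses are not given: they have to be found in the camera images.
- rod_grip (a point): Centre of the stirring rod's green grip sleeve (16 mm thick, 70 mm long). The rod is straight and round, 12 mm thick, 250 mm long, 60 g, white with a green sleeve near the upper end and an orange lower end. It starts upright in the holder. This point lies on the rod's axis, 207 mm above its lower end and 43 mm below its upper end; z points along the rod to its upper end.
- rod_tip (a point): Middle of the lower (orange) end face of the stirring rod; same axes as the grip point.
- holder_mouth (a point): Centre of the mouth of the rod's holder: a blue upright tube on a round steel weighted base (96 mm wide), firmly in place. The mouth is a funnel 52 mm wide, 96 mm above the bench, narrowing over 18 mm of height to a bore of 21 mm; the bore's floor is 76 mm below the mouth (20 mm above the bench). z up.
- bowl_floor (a point): Centre of the inner floor of the round stainless-steel bowl, 4 mm above the bench. Bowl: 192 mm wide over the rim, 63 mm high, flat inside to a radius of about 60 mm and then sloping out, about 0.4 kg, loose on the bench. z up.
- ball0_center (a point): Centre of ceramic grinding ball 1 of 5: cream-white, 20 mm in diameter, 25 g, lying loose on the bowl's floor. The five start spaced in a ring of about 34 mm radius; the middle of the bowl is empty.
- ball1_center (a point): Centre of ceramic grinding ball 2 of 5: cream-white, 20 mm in diameter, 25 g, lying loose on the bowl's floor. The five start spaced in a ring of about 34 mm radius; the middle of the bowl is empty.
- ball2_center (a point): Centre of ceramic grinding ball 3 of 5: cream-white, 20 mm in diameter, 25 g, lying loose on the bowl's floor. The five start spaced in a ring of about 34 mm radius; the middle of the bowl is empty.
- ball3_center (a point): Centre of ceramic grinding ball 4 of 5: cream-white, 20 mm in diameter, 25 g, lying loose on the bowl's floor. The five start spaced in a ring of about 34 mm radius; the middle of the bowl is empty.
- ball4_center (a point): Centre of ceramic grinding ball 5 of 5: cream-white, 20 mm in diameter, 25 g, lying loose on the bowl's floor. The five start spaced in a ring of about 34 mm radius; the middle of the bowl is empty.
- bath: The ultrasonic bath: white box 270 mm wide, 220 mm deep, 155 mm high, fixed in place, with a blue front panel, a lid with a clear window hinged along its back top edge, and the lid's handle in front. Origin: centre of its underside; x from front to back (the front faces roughly to the robot), y along the hinge, z up.
- lid_handle (a point): Middle of the lid's handle: a blue round bar 14 mm thick, 120 mm long, level and parallel to the hinge, 45 mm out in front of the lid's front edge (38 mm clear between), 164 mm above the bench when shut, nothing beneath. It can turn in the fingers as the lid swings. Axes go with the lid: y along the bar, -x from hinge to handle, z square to the lid's top.
- lid_hinge (a point): Middle of the lid's hinge axis, level, along the bath's back edge, 160 mm above the bench; the handle moves on a circle of 262 mm radius about it. Axes as the bath's.
- drip_mark (a point): The red mark on the steel guide arc beside the lid (an equal one is on the other side), 95 mm from the hinge axis, at 40 degrees (0.698 rad) above the shut lid. The lid is right when the black pin on its side stands at the red mark.
- lid (a joint): Opening angle of the bath's lid in rad: 0 shut, growing as the handle goes up; 0.698 is the drip mark, 1.6 its stop. The lid weighs about 0.36 kg, turns freely and falls shut by itself (about 2 N at the handle holds it).
- wash_bottle: Bystander: white squeeze bottle with a bent spout, 74 mm wide, 196 mm high, behind. Origin under its middle.
- flask: Bystander: conical glass flask with pebbles, 84 mm wide, 116 mm high, behind. Origin under its middle.
- brush_beaker: Bystander: clear plastic beaker with bottle brushes, 72 mm wide, 175 mm high, behind. Origin under its middle.
- soap_pump: Bystander: green soap pump bottle, 66 mm wide, 171 mm high. Origin under its middle.
- screw_cap: Bystander: white screw-cap ring, 58 mm wide, 18 mm high. Origin under its middle.
- scrub_block: Bystander: orange scrubbing block, 45 x 100 x 28 mm. Origin under its middle.
- tweezers: Bystander: steel tweezers, 145 mm long, 6 mm high, lying flat. Origin under its middle.
Not all that is in view belongs to the job. What is meant by the part that bears rod_grip is not blue, and is the larger of those in its own colour. What is shaped like the part that bears bowl_floor but orange is not meant.

How it is judged:
By the outcome, as a careful person would: the job done as asked, in the order asked, and still so for the second after the job is handed in, while the arm keeps its last pose, push and grip.
It also fails if it takes over 72 s, if anything falls off the work surface, if the arm or the gripper's body presses on something with over 40 N, if the wrist force passes 120 N, or if a joint passes its speed limit or range.

### The arm

A 7-joint arm with a two-finger parallel gripper is mounted at the origin on the work surface. World frame = base frame: x ahead of the robot, y to its left, z up, the work surface at z = 0. Lengths are in mm, angles in rad, forces in N, time in s.
With the tool pointing down it reaches from about 425 to 825 mm from the base axis. Payload 3.6 kg.
Tool frame: the origin (TCP) lies at the very end of the fingers, on their centre line; the grasp point (between the pads) lies 19 mm behind it (ctrl.grip_point_offset is the distance from the TCP to the grasp point, in mm); z points along the fingers, x is the direction in which the jaws open and shut, and the axes are right-handed (so a half turn about z gives the same grasp; the last joint's range is limited). The gripper opens to 85 mm and grips with 20 to 120 N. Pads are 22 mm wide; open, the fingers measure 114 mm over their backs; the gripper's body (76 mm by 85 mm) begins 54 mm behind the grasp point. The pads swing forward as they close: fully open they stand 13 mm farther back than shut.
Start: joints at [1.121, 0.615, -0.013, 1.423, 0.008, 1.103, -0.04], TCP at [266.713, -592.729, 231.297] pointing down, gripper open.
Joint ranges: [-3.12, 3.12], [-0.3, 2.06], [-1.34, 1.32], [0.26, 2.42], [-1.36, 4.5], [0.01, 1.98], [-2.84, 2.84]. Speed limits (rad/s): [2.79, 2.79, 3.14, 3.14, 3.14, 3.14, 3.14].

### API

Orientations are given as a unit quaternion [w, x, y, z].
In Python, from bench import ctrl, jaws, inverse_kinematics, get_state, vision, job, trace, landmark_of gives the robot as it stands. The module is installed in compiled form; this text tells all that it offers. Calls block until the motion is done:
- ctrl.move_pose(position, orientation): joint-space move of the TCP to a pose.
- ctrl.line_to(position, speed=150, ori=None, until_force=None): straight line of the TCP; ori=None keeps the orientation; speed is the mean speed in mm/s. With until_force (N) it stops when the force on the tool has changed by that much, and returns True; else False.
- ctrl.move_j(angles): joint-space move.
- jaws.move_gripper(opening): finger opening in mm; the grip force is fixed at half the most; returns when the fingers have stopped.
- ctrl.sleep(seconds).
- inverse_kinematics(position, orientation): joint angles nearest the present ones, or None.
- get_state(): the state.
- vision.get_image(name): name is "scene" or "side" or "wrist"; returns a dict with "image" (480x640x3 uint8, red, green, blue), "fovy" (degrees; the focal length in pixels is half the picture's height over the tangent of half this angle, whatever the lens; pixels are square), "cx", "cy" (the principal point, pixels), "k1" (the pictures are not rectified: a ray, as slopes to the right and down, at radius r is drawn at 1 + k1 r^2 times it, then the intrinsics apply), "eye" and "orientation" of the camera in the world. Camera axes: x right, y down, z forward; pixel columns grow to the right and rows downward; lengths in mm; the calibration is good to about 2 mm. A picture is of the moment at which its call begins. There is no depth.
A pose or a line that the arm cannot do raises ctrl.Unreachable and nothing moves.
- job.close_job(): hands the job in, once; it reports no verdict.
Trained networks look in the newest picture that a camera, given by its name, has taken for a name from the list of things; names that differ only in an ending like _2 or _b are one class to them, and where a whole thing is asked for, a point or a joint stands for the part that bears it (a point fixed in the world has none). Each returns a list of dicts, best first, with "p" (0 to 1); they miss things now and then, are a little off and sometimes report something else, mostly with a low value. They report only what shows in the picture. A call takes as long as a camera call. They do not tell look-alikes from the thing itself.
- trace(target, camera): "pixels" (480x640 bool, what is visible of it).
- landmark_of(target, camera): "position" ([x, y, z] in mm, in the coordinates of the camera as it stood for that picture, good to about 4 mm: a listed point, or the origin of a listed thing).
The state is a dict: "t": time; "joint_positions": joint angles; "dq": joint speeds; "effort": joint torques, N m; "tool_pos": TCP position; "tcp_rot": TCP orientation; "ft_force": force on the tool from outside, world axes, zero at the start; "torque": the same for the moment, N m; "opening": finger opening in mm.
Only numpy, scipy, OpenCV 4.12 (cv2) and the standard library are available. Lean on these libraries where they do the work, as an engineer would, in place of code of your own. Each camera call takes 0.05 s, during which the arm holds its last target.

## Working session

There is one attempt and no reset: what is moved stays moved. The work goes in short steps, each a Python script; the robot and the scene stay as the last script left them, time stands still between calls to the robot, and variables do not carry over. Pictures are saved under pics/ and viewed, and the job is handed in when it is done.

```bash
mkdir -p pics; ls; cat > h.py <<'E'
import numpy as np, cv2
from bench import ctrl, jaws, inverse_kinematics, get_state, vision, job, trace, landmark_of
from scipy.spatial.transform import Rotation as R
def rot(q): return R.from_quat([q[1],q[2],q[3],q[0]])
def quat(r):
    x,y,z,w=r.as_quat(); return [w,x,y,z]
def snap(n,f):
    d=vision.get_image(n); cv2.imwrite('pics/'+f,d['image'][:,:,::-1]); return d
def c2w(d,p): return rot(d['orientation']).apply(p)+np.array(d['eye'])
def K(d):
    f=240/np.tan(np.radians(d['fovy'])/2); return f
def pix(d,P):
    p=rot(d['orientation']).inv().apply(np.array(P)-np.array(d['eye'])); s=p[:2]/p[2]; s=s*(1+d['k1']*(s@s)); return s*K(d)+[d['cx'],d['cy']]
def ray(d,uv):
    s0=(np.array(uv)-[d['cx'],d['cy']])/K(d); s=s0.copy()
    for _ in range(30): s=s0/(1+d['k1']*(s@s))
    return rot(d['orientation']).apply([s[0],s[1],1.])
def onplane(d,uv,z):
    r=ray(d,uv); e=np.array(d['eye']); return e+r*(z-e[2])/r[2]
E
python3 - <<'E'
from h import *
for n in ['scene','side','wrist']:
    d=snap(n,n+'0.png'); print(n,{k:d[k] for k in d if k!='image'})
    for t in ['rod_grip','rod_tip','holder_mouth','bowl_floor','ball0_center','bath','lid_handle','lid_hinge','drip_mark']:
        print(t,[(round(o['p'],2),np.round(c2w(d,o['position'])),np.round(pix(d,c2w(d,o['position'])))) for o in landmark_of(t,n)][:6])
print(get_state())
E
```

```text
pics
scene {'fovy': 54.37731381901302, 'cx': 319.8841121216358, 'cy': 239.7477141520917, 'k1': -0.06638283191839171, 'eye': array([1326.80707551,  186.51485977, 1082.38587237]), 'orientation': array([-0.21893189,  0.56304107,  0.74152149, -0.29188947])}
rod_grip [(0.85, array([ 542., -366.,  229.]), array([201., 209.])), (0.82, array([ 439., -338.,  208.]), array([227., 191.])), (0.72, array([ 430., -426.,  159.]), array([204., 197.])), (0.53, array([ 358., -224.,   -1.]), array([280., 231.])), (0.24, array([ 579., -159.,   15.]), array([276., 285.]))]
rod_tip [(0.66, array([ 441., -341.,    5.]), array([236., 240.])), (0.53, array([ 433., -430.,   -3.]), array([212., 235.]))]
holder_mouth [(0.88, array([ 546., -363.,   99.]), array([210., 243.])), (0.16, array([742., -76.,   6.]), array([285., 341.]))]
bowl_floor [(0.76, array([ 551., -149.,    6.]), array([282., 280.])), (0.73, array([ 176., -289.,    6.]), array([279., 189.])), (0.56, array([234., 266.,   7.]), array([437., 232.]))]
ball0_center [(0.44, array([ 551., -187.,   13.]), array([270., 276.]))]
bath [(0.82, array([575., 
[... 1914 characters left out ...]
itions': array([ 1.12150125,  0.61491767, -0.01259416,  1.42343137,  0.00810942,
        1.10338336, -0.04040453]), 'dq': array([ 5.99660965e-04, -1.23408798e-03, -9.52123218e-04,  1.36404273e-05,
       -8.85385041e-04, -1.76190589e-03, -4.50871739e-04]), 'effort': array([-1.22511479e-03, -4.69100940e+01,  2.58670645e-01, -1.71338081e+01,
        1.00755985e-02,  1.74375029e-03,  2.93866606e-05]), 'tool_pos': array([ 266.70219664, -592.72222607,  231.27532944]), 'tcp_rot': array([-3.38794939e-05,  8.39745548e-01, -5.42980122e-01, -3.17005569e-05]), 'ft_force': array([1.08876402, 0.48846536, 0.52260156]), 'torque': array([-0.03757444,  0.03754276, -0.01943733]), 'opening': 85.42636484940974}
```

View images.

View pics/scene0.png

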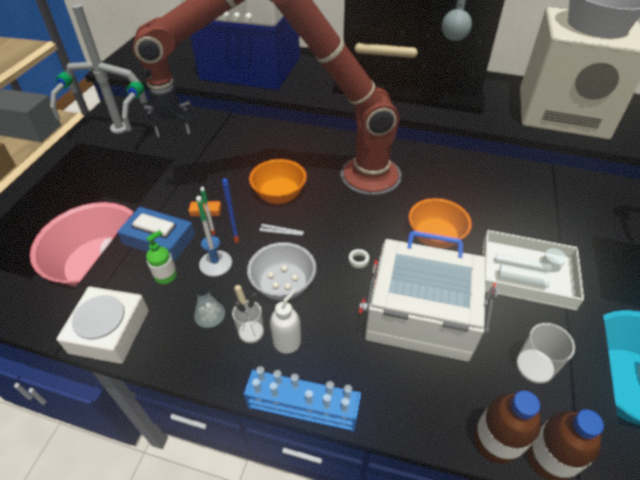

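View pics/side0.png

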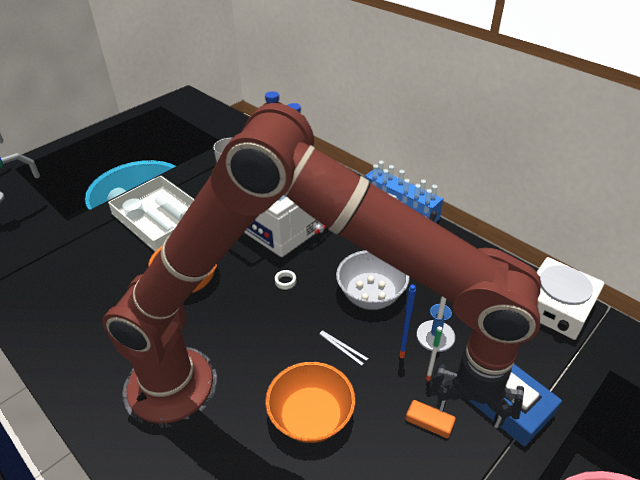

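```bash
python3 -c "
import cv2
a=cv2.imread('pics/scene0.png');b=cv2.imread('pics/side0.png')
cv2.imwrite('pics/c1.png',cv2.resize(a[150:310,150:350],None,fx=4,fy=3.75,interpolation=cv2.INTER_CUBIC)[:600])
cv2.imwrite('pics/c2.png',cv2.resize(b[230:390,300:500],None,fx=4,fy=3.75,interpolation=cv2.INTER_CUBIC)[:600])"
```

```text
(no output)
```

View pics/c1.png

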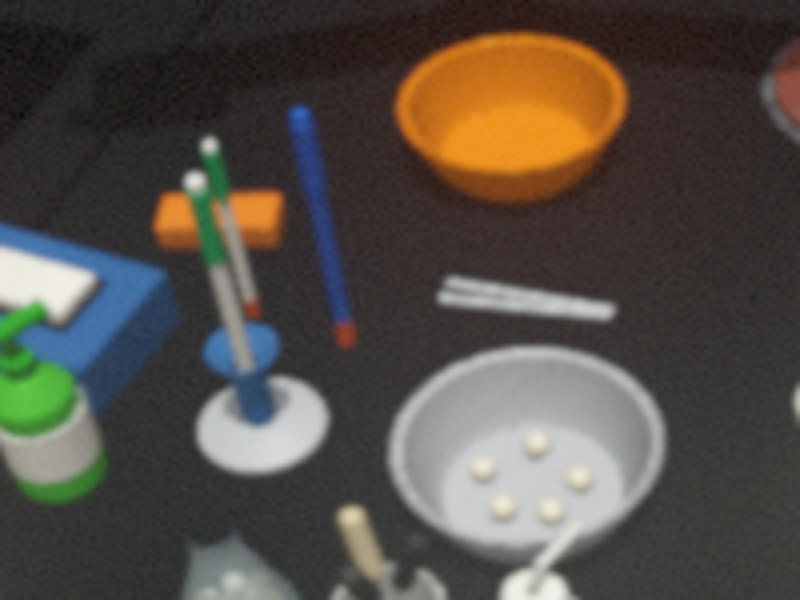

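View pics/c2.png

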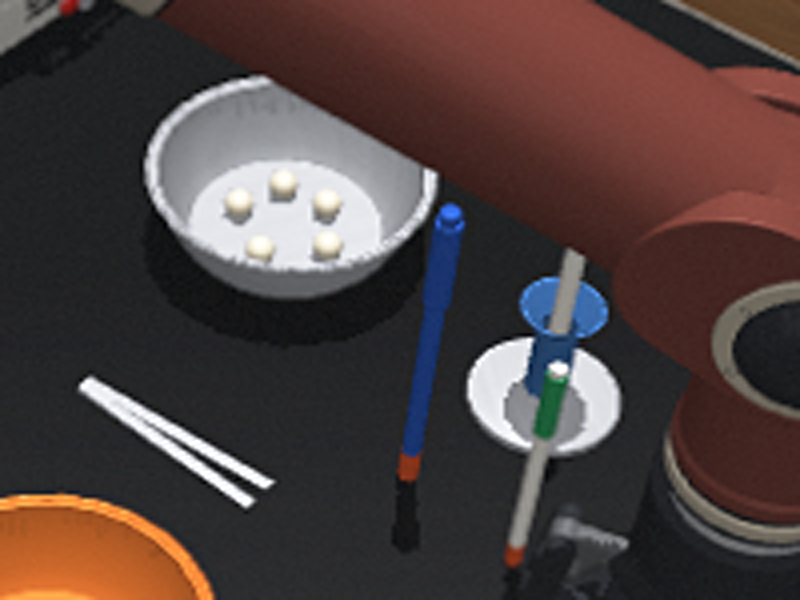

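```bash
python3 - <<'E'
from h import *
d=vision.get_image('wrist'); print(ray(d,(320,240)), rot(get_state()['tcp_rot']).as_matrix())
for n in ['scene','side','wrist'][:2]:
    d=vision.get_image(n)
    for t in ['ball0_center','wash_bottle','flask','brush_beaker','soap_pump','screw_cap','scrub_block','tweezers']:
        print(n,t,[(round(o['p'],2),np.round(c2w(d,o['position']))) for o in landmark_of(t,n)][:3])
q0=get_state()['tcp_rot']
for P in [(430,-340,420),(546,-363,400),(546,-363,210),(553,-150,200),(418,254,145),(481,254,312)]:
  for yaw in np.arange(-90,90,15):
    q=quat(R.from_euler('z',yaw,degrees=True)*R.from_matrix(np.diag([1,-1,-1.])))
    j=inverse_kinematics(P,q); print(P,yaw,None if j is None else np.round(j,2)) if yaw in(-60,-30,0,30,60) else 0
E
```

```text
[-0.28440891 -0.11915144 -0.95131125] [[ 4.10294684e-01 -9.11952998e-01  3.49606802e-05]
 [-9.11952998e-01 -4.10294681e-01  6.41417740e-05]
 [-4.41501020e-05 -5.81995260e-05 -9.99999997e-01]]
scene ball0_center [(0.57, array([ 516., -160.,   20.])), (0.4, array([ 550., -187.,   14.]))]
scene wash_bottle [(0.85, array([739., -76.,   4.])), (0.55, array([ 627., -495.,    3.]))]
scene flask [(0.89, array([ 714., -309.,    6.]))]
scene brush_beaker [(0.96, array([ 736., -177.,    4.])), (0.28, array([737., -74.,   7.]))]
scene soap_pump [(0.62, array([ 622., -491.,    4.]))]
scene screw_cap [(0.5, array([415.,  48.,   2.]))]
scene scrub_block [(0.76, array([ 339., -494.,    2.]))]
scene tweezers [(0.64, array([ 574., -125.,   17.])), (0.47, array([ 358., -222.,    1.]))]
side ball0_center [(0.5, array([ 550., -179.,   15.]))]
side wash_bottle [(0.61, array([414.,  45.,   4.])), (0.46, array([ 573., -126.,   17.]))]
side flask []
side brush_beaker []
side soap_pump [(0.64, array([ 554., -151.,    6.]))]
side screw_cap [(0.78, array([415.,  45.,   5.]))]
side scrub_block [(0.87, array([ 34
[... 1364 characters left out ...]
.46]
(553, -150, 200) 60 [ 0.6   0.59 -0.61  1.68  0.39  0.99  0.91]
(418, 254, 145) -60 [-0.31  0.51 -0.41  1.98  0.3   0.71 -1.95]
(418, 254, 145) -30 [-0.2   0.54 -0.58  1.97  0.43  0.75 -1.55]
(418, 254, 145) 0 [-0.09  0.59 -0.75  1.97  0.55  0.8  -1.16]
(418, 254, 145) 30 [-0.01  0.64 -0.9   1.97  0.66  0.86 -0.74]
(418, 254, 145) 60 [ 0.06  0.7  -1.04  1.96  0.76  0.93 -0.32]
(481, 254, 312) -60 [-0.08  0.44 -0.68  1.59  0.29  1.21 -1.86]
(481, 254, 312) -30 [ 0.02  0.49 -0.87  1.59  0.39  1.24 -1.44]
(481, 254, 312) 0 [ 0.06  0.51 -0.94  1.59  0.43  1.26 -0.95]
(481, 254, 312) 30 [ 0.11  0.55 -1.04  1.59  0.49  1.29 -0.48]
(481, 254, 312) 60 [ 0.14  0.58 -1.13  1.59  0.54  1.32 -0.01]
```

```bash
cat >> h.py <<'E'
def down(yaw): return quat(R.from_euler('z',yaw,degrees=True)*R.from_matrix(np.diag([1,-1,-1.])))
def lm(t,n,d,k=4):
    for o in landmark_of(t,n)[:k]: print(n,t,round(o['p'],2),np.round(c2w(d,o['position']),1),np.round(o['position'][2]))
E
python3 - <<'E'
from h import *
s=get_state()
ctrl.line_to([267,-593,430],speed=300)
ctrl.move_pose([520,-385,430],down(-45))
for n in ['wrist','side','scene']:
    d=snap(n,n+'1.png')
    for t in ['rod_grip','holder_mouth','bowl_floor']: lm(t,n,d)
print(get_state()['t'],get_state()['tool_pos'])
E
```

```text
wrist rod_grip 0.86 [ 427.6 -427.3  152.8] 452.0
wrist rod_grip 0.83 [ 547.8 -371.4  228.1] 342.0
wrist rod_grip 0.57 [ 434.8 -341.8  201.9] 385.0
wrist holder_mouth 0.83 [ 546.1 -365.7   95.3] 467.0
wrist holder_mouth 0.49 [ 362.7 -222.1   -0.8] 568.0
wrist bowl_floor 0.95 [ 551.9 -148.3    4.5] 505.0
wrist bowl_floor 0.74 [ 176.4 -289.3    2.5] 620.0
side rod_grip 0.81 [ 429.9 -421.   153.4] 1135.0
side rod_grip 0.74 [ 543.  -362.   231.8] 1173.0
side rod_grip 0.73 [ 440.8 -342.5  204.4] 1147.0
side holder_mouth 0.79 [ 544.8 -367.2   93.7] 1264.0
side holder_mouth 0.62 [738.2 -70.7   1.3] 1582.0
side bowl_floor 0.8 [ 175.2 -294.     8. ] 1165.0
side bowl_floor 0.76 [ 552.9 -152.8    7.7] 1438.0
side bowl_floor 0.75 [238.8 261.6   2.7] 1492.0
scene rod_grip 0.71 [ 438.8 -337.4  210.7] 1317.0
scene rod_grip 0.66 [ 427.7 -427.2  159.1] 1379.0
scene rod_grip 0.48 [ 547.4 -363.3  228.1] 1238.0
scene rod_grip 0.35 [ 5.739e+02  2.570e+02 -1.000e-01] 1273.0
scene holder_mouth 0.91 [ 544.2 -364.4   96.3] 1338.0
scene bowl_floor 0.8 [233.7 265.1   6. ] 1489.0
scene bowl_floor 0.74 [ 553.5 -150.     9. ] 1356.0
scene bowl_floor 0.58 [ 172.1 -286.     1.9] 1635.0
5.1 [ 519.98813978 -384.99549994  430.01178282]
```

View pics/wrist1.png

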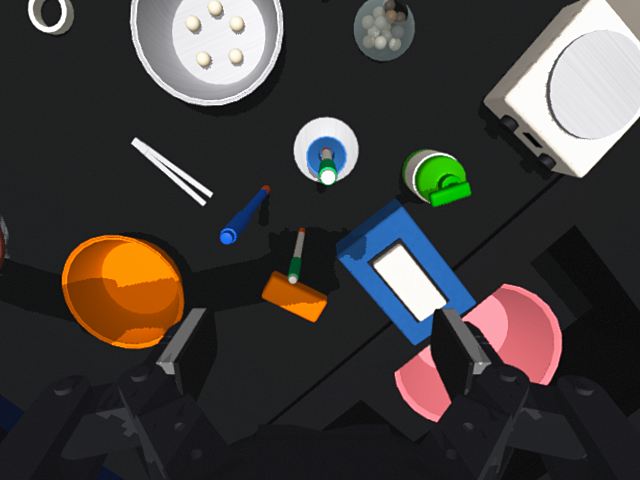

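View pics/side1.png

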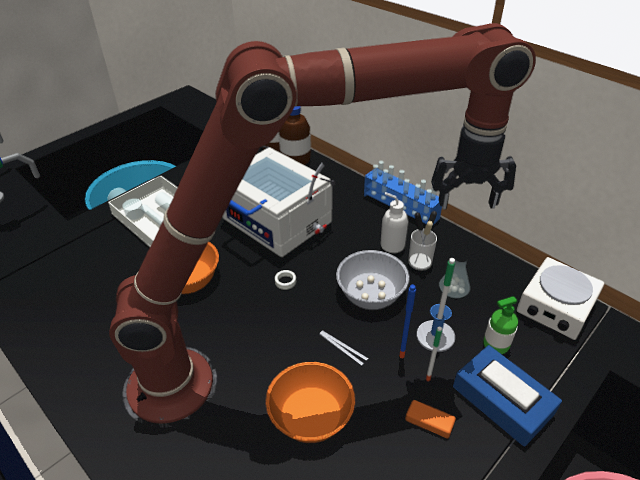

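```bash
python3 -c "
import cv2,numpy as np
a=cv2.imread('pics/scene1.png')[175:285,165:265];b=cv2.imread('pics/side1.png')[250:360,390:490];c=cv2.imread('pics/wrist1.png')[105:215,270:370]
cv2.imwrite('pics/c3.png',np.hstack([cv2.resize(x,None,fx=2.6,fy=5,interpolation=cv2.INTER_CUBIC) for x in (a,b,c)]))"
```

```text
(no output)
```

View pics/c3.png

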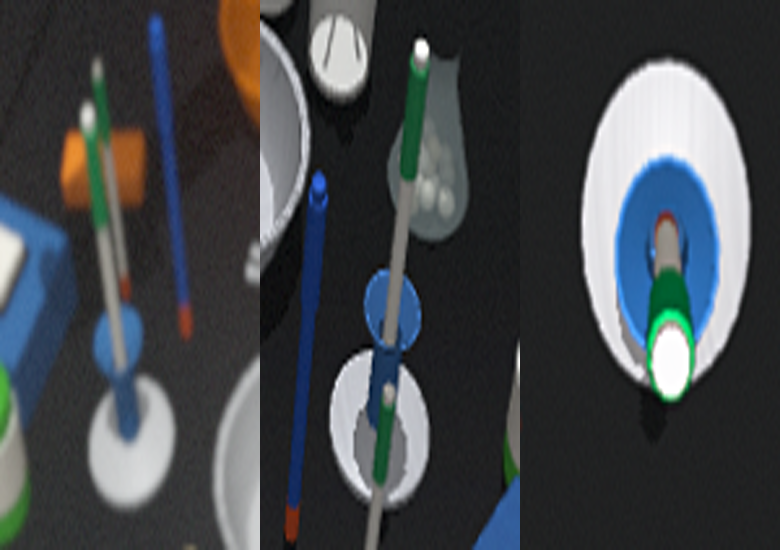

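```bash
cat >> h.py <<'E'
def tri(obs):
    A=np.zeros((3,3));b=np.zeros(3)
    for d,uv in obs:
        r=ray(d,uv); r/=np.linalg.norm(r); M=np.eye(3)-np.outer(r,r); A+=M; b+=M@np.array(d['eye'])
    return np.linalg.solve(A,b)
E
python3 - <<'E'
from h import *
D={n:vision.get_image(n) for n in ['scene','side','wrist']}
sc,si,w=D['scene'],D['side'],D['wrist']
T=[(sc,(198.8,197.6)),(si,(451.5,259.6)),(w,(328.5,177))]
print('top',tri(T),[onplane(d,u,270)[:2] for d,u in T])
S=[(sc,(205.4,220.2)),(si,(446.2,286.2))]
print('sleeve bot',tri(S))
print('mouth',onplane(w,(326.9,155.6),96), onplane(sc,(165+119/2.6,175+340/5),96), onplane(si,(390+132/2.6,250+310/5),96))
# ball fit on wrist bowl
for u in [(193,23),(215,8),(237,24),(236,56),(204,60)]: print(onplane(w,u,14)[:2])
E
```

```text
top [ 545.37908304 -364.39651187  269.16667256] [array([ 543.41612385, -364.12725839]), array([ 542.9753637 , -365.94792091]), array([ 547.73864395, -364.08631263])]
sleeve bot [ 542.51885445 -364.86558068  185.64317588]
mouth [ 548.68339713 -363.66150529   96.        ] [ 544.26986703 -362.7055018    96.        ] [ 543.66028141 -367.18917067   96.        ]
[ 541.89028478 -114.34996389]
[ 576.72082956 -123.77441353]
[ 582.54385982 -158.60281819]
[ 551.39059092 -184.84549794]
[ 516.55730664 -156.26601247]
```

```bash
python3 - <<'E'
from h import *
jaws.move_gripper(60)
ctrl.line_to([545.3,-364.5,330],speed=250)
d=snap('wrist','w2.png')
hit=ctrl.line_to([545.3,-364.5,211],speed=120,until_force=6)
print(hit,get_state()['ft_force'],get_state()['t'],get_state()['tool_pos'])
d=snap('wrist','w3.png');d=snap('side','s3.png')
E
```

```text
False [1.13252014 0.24701827 0.34820491] 7.3833 [ 545.87984427 -364.84808192  212.09028744]
```

View pics/w3.png

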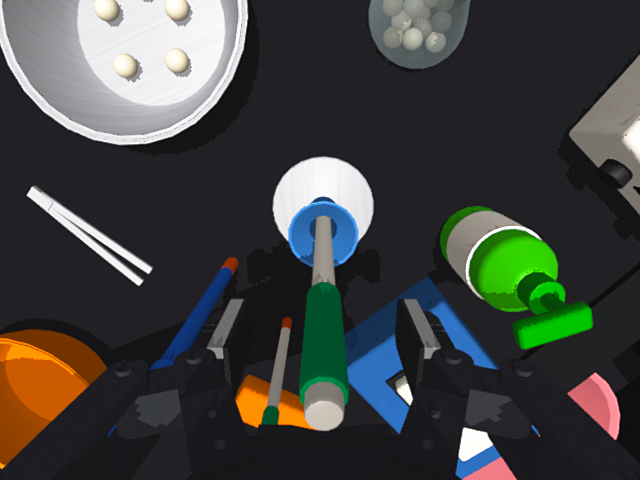

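View pics/s3.png

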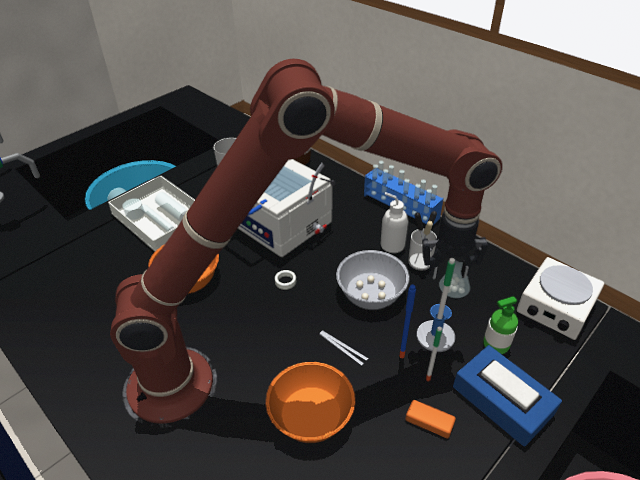

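```bash
python3 - <<'E'
from h import *
d=vision.get_image('wrist'); s=get_state(); print(s['tool_pos'])
P=s['tool_pos']
print([pix(d,P+[0,0,z]) for z in (-19,0,19,54)])
E
python3 -c "
import cv2
a=cv2.imread('pics/w3.png')[180:480,180:460]
cv2.imwrite('pics/c4.png',cv2.resize(a,None,fx=2,fy=2))"
```

```text
[ 545.74664057 -364.72014544  211.94834711]
[array([321.61093394, 293.50026486]), array([321.53265697, 313.16080889]), array([321.43569361, 337.70884859]), array([321.18096285, 403.31057284])]
```

View pics/c4.png

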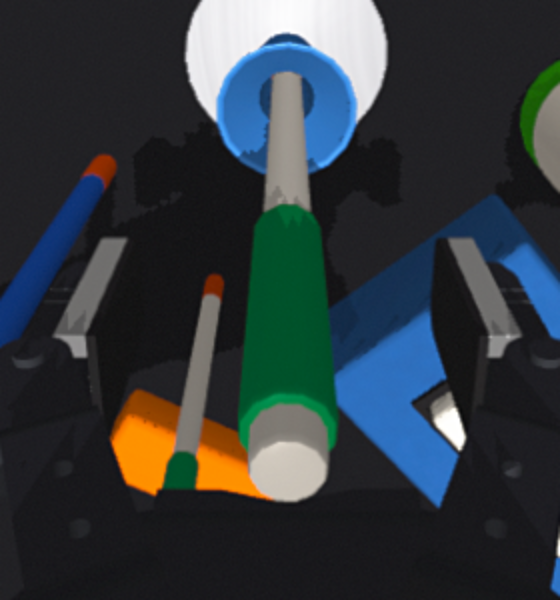

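```bash
python3 - <<'E'
from h import *
jaws.move_gripper(10)
s=get_state();print(s['opening'],s['tool_pos'],s['ft_force'],s['t'])
p=np.array([545.5,-364.6,211.5])
ctrl.line_to(p+[0,0,40],speed=100); print(get_state()['ft_force'])
ctrl.line_to(p+[0,0,110],speed=150); print(get_state()['ft_force'])
D={n:snap(n,n+'4.png') for n in ['wrist','side','scene']}
for n in D: lm('rod_tip',n,D[n],3); lm('rod_grip',n,D[n],3)
s=get_state();print(s['opening'],s['tool_pos'],s['t'], 'exp tip z',20+s['tool_pos'][2]-211.9)
for n in D: print(n,pix(D[n],s['tool_pos']+[0,0,-191.9]))
E
python3 -c "
import cv2,numpy as np
b=cv2.imread('pics/side4.png')[180:380,370:520];c=cv2.imread('pics/wrist4.png')[100:400,210:435]
cv2.imwrite('pics/c5.png',np.hstack([cv2.resize(x,(400,533),interpolation=cv2.INTER_CUBIC) for x in (b,c)]))"
```

```text
14.553293366883551 [ 545.51738931 -364.64537341  211.28284607] [-0.08301197 -0.76442245  0.30912934] 8.0083
[-0.79061199 -0.17441769 -1.10931675]
[ 0.29896454 -0.00724145 -1.34199763]
wrist rod_tip 0.91 [ 544.5 -359.8  133.7] 336.0
wrist rod_tip 0.89 [ 438.  -337.3   -5.4] 487.0
wrist rod_tip 0.51 [ 4.302e+02 -4.265e+02 -4.000e-01] 504.0
wrist rod_grip 0.85 [ 546.7 -368.3  335.4] 146.0
wrist rod_grip 0.73 [ 437.1 -341.1  205.6] 288.0
side rod_tip 0.96 [ 542.4 -363.4  127.7] 1242.0
side rod_tip 0.92 [ 4.369e+02 -3.398e+02 -1.000e-01] 1284.0
side rod_tip 0.56 [ 356.  -223.7    0.5] 1302.0
side rod_grip 0.78 [ 438.6 -340.4  203.6] 1148.0
side rod_grip 0.57 [ 543.6 -367.4  337.1] 1099.0
side rod_grip 0.51 [ 427.5 -420.8  156.5] 1132.0
scene rod_tip 0.85 [ 546.9 -366.8  134.4] 1308.0
scene rod_tip 0.71 [ 577.5 -159.8   17. ] 1336.0
scene rod_tip 0.7 [ 4.342e+02 -4.271e+02 -2.000e-01] 1492.0
scene rod_grip 0.8 [ 437.5 -338.5  207.1] 1321.0
scene rod_grip 0.67 [ 545.4 -364.   338.3] 1159.0
scene rod_grip 0.61 [ 626.4 -493.4    2.8] 1376.0
14.256269292796249 [ 545.45606825 -364.54285472  321.1944701 ] 9.6333 exp tip z 129.29447009607688
wrist [323.72433536 209.39445674]
side [442.29846393 301.76528436]
scene [207.93606852 235.20965759]
```

View pics/c5.png

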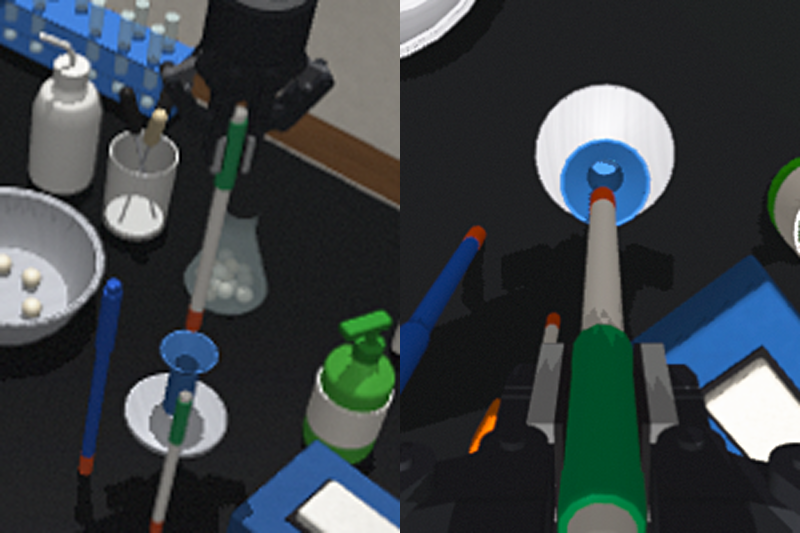

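```bash
python3 - <<'E'
from h import *
ctrl.line_to([552.5,-149,321],speed=250)
D={n:snap(n,n+'5.png') for n in ['wrist','side','scene']}
for n in D: lm('bowl_floor',n,D[n],3);
s=get_state();print(s['opening'],s['tool_pos'],s['t'],s['ft_force'])
for n in D: print(n,pix(D[n],s['tool_pos']+[0,0,-191.9]))
E
```

```text
wrist bowl_floor 0.95 [ 549.4 -149.8    3.7] 462.0
side bowl_floor 0.87 [ 176.  -292.     6.1] 1168.0
side bowl_floor 0.74 [236.  257.4   0.6] 1490.0
side bowl_floor 0.6 [ 557.5 -150.5    6.2] 1442.0
scene bowl_floor 0.88 [ 553.7 -146.9    6.5] 1357.0
scene bowl_floor 0.78 [ 175.3 -287.3    5.5] 1631.0
scene bowl_floor 0.73 [ 537.3 -118.3   15.5] 1356.0
14.664046391717987 [ 552.35356861 -150.13976119  320.80884938] 10.95 [-0.24497239  0.04946261 -0.312954  ]
wrist [321.52478601 208.13623989]
side [374.19103223 256.97718078]
scene [278.96919821 252.36574891]
```

View pics/wrist5.png

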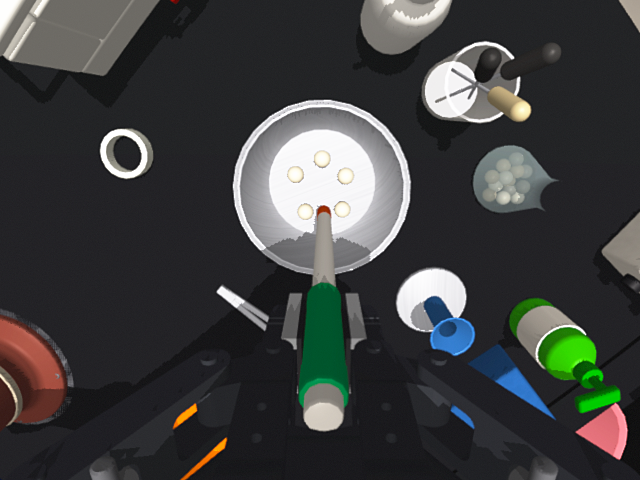

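```bash
python3 - <<'E'
from h import *
w=vision.get_image('wrist')
B=np.array([onplane(w,u,14)[:2] for u in [(321.7,158),(346,175.5),(342.5,209),(305.5,211),(295,174)]])
print(B.round(1)); c,r=cv2.minEnclosingCircle(B.astype(np.float32)); print(c,r)
A=np.c_[2*B,np.ones(5)]; x=np.linalg.lstsq(A,(B**2).sum(1),rcond=None)[0]; print('ctr',x[:2],np.sqrt(x[2]+x[:2]@x[:2]))
g=[(234,187),(410,187),(322,100),(322,274)]
E=np.array([onplane(w,u,63)[:2] for u in g]); print('rim',E.round(1),(E[0]+E[1])/2,(E[2]+E[3])/2, np.linalg.norm(E[0]-E[1]))
print('floor',[onplane(w,u,4)[:2].round(1) for u in [(269,182),(375,182),(322,130),(322,236)]])
E
```

```text
[[ 576.3 -124.6]
 [ 582.1 -159.7]
 [ 550.6 -186.2]
 [ 516.8 -155.8]
 [ 540.4 -115.4]]
(550.5712280273438, -150.0454864501953) 36.126312255859375
ctr [ 550.27286054 -149.51030542] 35.168053436185446
rim [[ 491.5  -76. ]
 [ 625.3 -210.2]
 [ 621.1  -80.7]
 [ 486.7 -214.6]] [ 558.41590832 -143.10756588] [ 553.86854737 -147.64204387] 189.52017404352253
floor [array([509.3, -99.9]), array([ 601.2, -192.1]), array([ 599. , -102.5]), array([ 506., -195.])]
```

```bash
python3 - <<'E'
from h import *
C=np.array([551.8,-148.8]); Z=200.5
print(ctrl.line_to([*C,240],speed=200), ctrl.line_to([*C,Z],speed=60,until_force=4))
s=get_state();print(s['tool_pos'],s['t'],s['ft_force'])
snap('side','side6.png')
pt=lambda a,r:[C[0]+r*np.cos(np.radians(a)),C[1]+r*np.sin(np.radians(a)),Z]
ctrl.line_to(pt(150,34),speed=60)
a=150; n=0; fm=0
t0=get_state()['t']
for k in range(15):   # 1.25 turns
    a+=30; ctrl.line_to(pt(a,35),speed=80)
    s=get_state(); fm=max(fm,np.linalg.norm(s['ft_force']))
print(s['t'],s['t']-t0,fm,s['tool_pos'])
for n in ['wrist','side','scene']: snap(n,n+'7.png')
E
```

```text
False False
[ 552.0653002  -148.8323462   200.64845661] 12.3667 [ 0.1224527   0.01290268 -0.55750007]
18.7583 5.624999999999998 1.826867248202812 [ 534.22623784 -178.92865678  200.31852787]
```

View pics/wrist7.png

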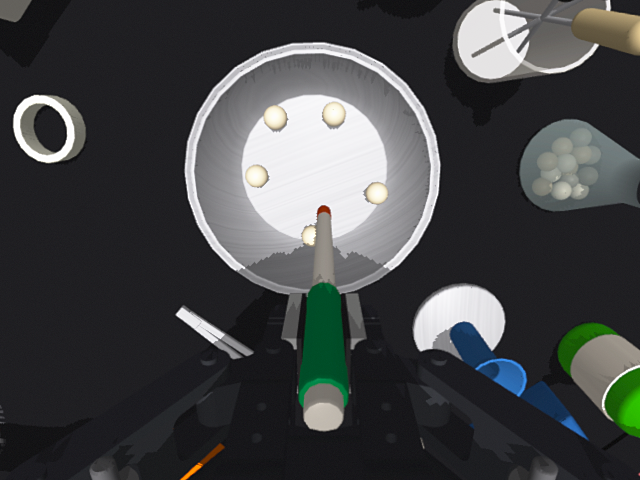

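View pics/side7.png

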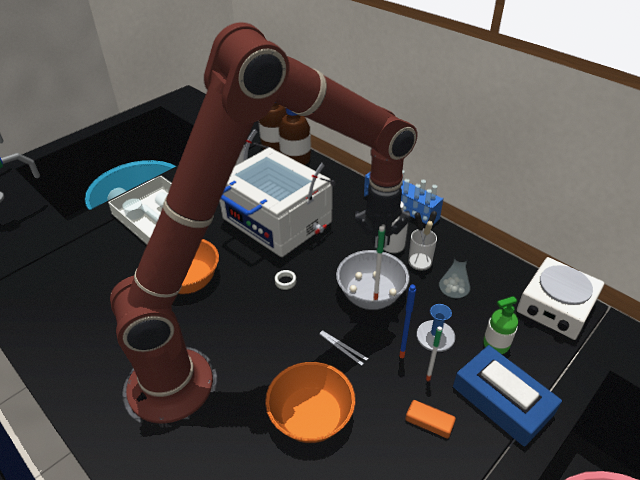

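```bash
python3 - <<'E'
from h import *
C=np.array([551.8,-148.8]); Z=200.5
pt=lambda a,r:[C[0]+r*np.cos(np.radians(a)),C[1]+r*np.sin(np.radians(a)),Z]
a=240; fm=0
for k in range(22):
    a+=30; r=min(44,35+3*(k+1)); ctrl.line_to(pt(a,r),speed=90)
    s=get_state(); fm=max(fm,np.linalg.norm(s['ft_force']))
    if k in(5,):snap('wrist','wrist8a.png')
print(s['t'],fm,s['tool_pos'])
for n in ['wrist','side','scene']: snap(n,n+'8.png')
E
python3 -c "
import cv2,numpy as np
a=cv2.imread('pics/wrist8a.png');b=cv2.imread('pics/wrist8.png')
cv2.imwrite('pics/c8.png',np.hstack([cv2.resize(x[:320,100:500],None,fx=1,fy=1) for x in (a,b)]))"
```

```text
27.7 1.8455352248495234 [ 507.67073748 -149.18213934  200.40123218]
```

View pics/c8.png

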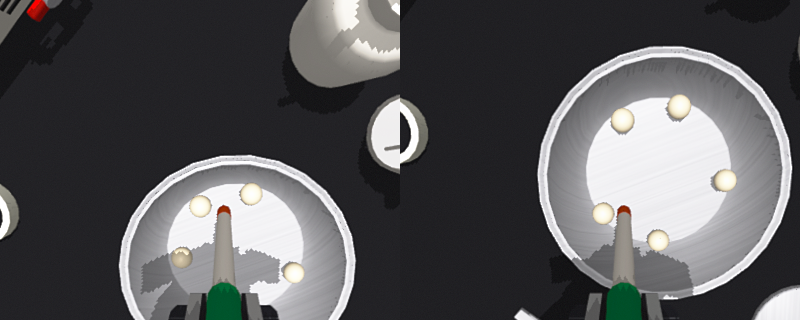

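```bash
python3 - <<'E'
from h import *
w=vision.get_image('wrist'); C=np.array([551.8,-148.8])
B0=np.array([[576.3,-124.6],[582.1,-159.7],[550.6,-186.2],[516.8,-155.8],[540.4,-115.4]])
B=np.array([onplane(w,u,14)[:2] for u in [(322,120),(379,107),(424,180),(357,241),(302,214)]])
for b in B: v=b-C; print(b.round(),np.linalg.norm(v).round(1),np.degrees(np.arctan2(v[1],v[0])).round(), np.linalg.norm(B0-b,axis=1).round())
print([np.degrees(np.arctan2(*(b-C)[::-1])).round() for b in B0])
E
```

```text
[563. -92.] 57.9 79.0 [35. 70. 95. 79. 33.]
[ 604. -118.] 60.8 30.0 [29. 47. 87. 95. 64.]
[ 591. -191.] 57.8 -47.0 [68. 33. 41. 82. 91.]
[ 510. -190.] 58.7 -135.0 [93. 78. 40. 35. 81.]
[ 493. -137.] 60.1 169.0 [84. 92. 76. 31. 52.]
[np.float64(45.0), np.float64(-20.0), np.float64(-92.0), np.float64(-169.0), np.float64(109.0)]
```

```bash
python3 - <<'E'
from h import *
C=[551.8,-148.8]
ctrl.line_to([*C,200.5],speed=100)
ctrl.line_to([*C,321],speed=200)
d=snap('side','side9.png'); lm('bowl_floor','side',d,2); d=snap('scene','scene9.png');lm('bowl_floor','scene',d,2)
ctrl.line_to([545.4,-364.5,318],speed=220)
ctrl.sleep(0.2)
D={n:snap(n,n+'10.png') for n in ['wrist','side']}
s=get_state();print(s['tool_pos'],s['t'],s['opening'],s['ft_force'])
for n in D: lm('rod_tip',n,D[n],1); lm('holder_mouth',n,D[n],1); print(pix(D[n],s['tool_pos']-[0,0,191.9]))
E
python3 -c "
import cv2,numpy as np
b=cv2.imread('pics/side10.png')[180:380,370:520];c=cv2.imread('pics/wrist10.png')[100:400,210:435]
cv2.imwrite('pics/c10.png',np.hstack([cv2.resize(x,(400,533),interpolation=cv2.INTER_CUBIC) for x in (b,c)]))"
```

```text
side bowl_floor 0.69 [ 553.9 -149.2    4.6] 1442.0
side bowl_floor 0.56 [ 179.7 -292.3    6.5] 1169.0
scene bowl_floor 0.87 [ 174.7 -284.8    5.8] 1630.0
scene bowl_floor 0.78 [ 555.6 -146.4    6.7] 1355.0
[ 545.74219386 -363.63304459  318.31492979] 30.875 14.698688969368582 [-0.26136212  0.21603495 -0.07138589]
wrist rod_tip 0.7 [ 440.1 -341.    -3.7] 485.0
wrist holder_mouth 0.7 [ 543.6 -360.9  130.1] 339.0
[322.79841556 210.21871395]
side rod_tip 0.98 [ 439.  -341.5    1.7] 1283.0
side holder_mouth 0.72 [ 543.3 -366.4   93.8] 1263.0
[441.87136357 302.31052546]
```

View pics/c10.png

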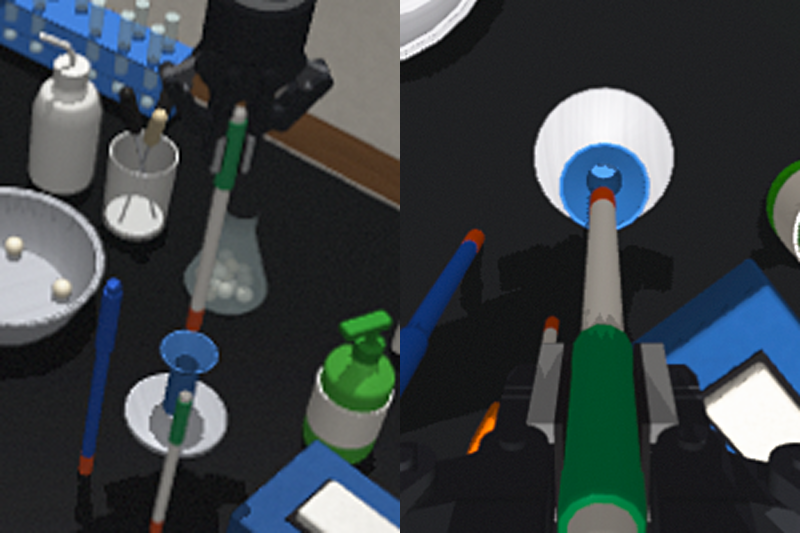

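View pics/side9.png

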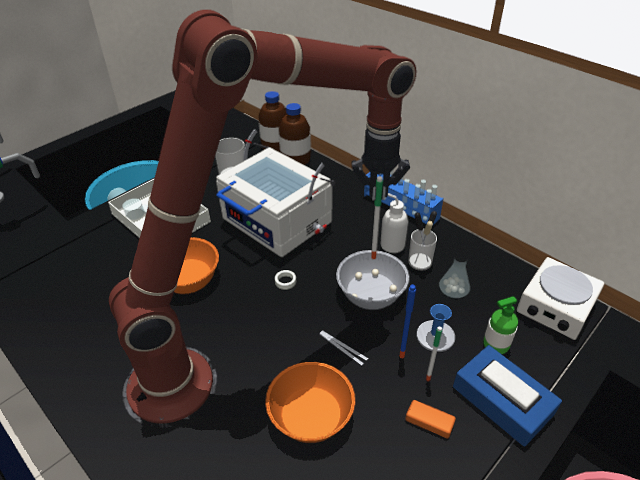

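```bash
python3 - <<'E'
from h import *
h1=ctrl.line_to([545.5,-364.5,225],speed=120,until_force=8)
print(h1,get_state()['tool_pos'],get_state()['ft_force'])
if not h1:
    h2=ctrl.line_to([545.5,-364.5,211],speed=30,until_force=5); print(h2)
    s=get_state(); print(s['tool_pos'],s['ft_force'],s['t'])
    snap('side','side11.png')
E
python3 -c "
import cv2
cv2.imwrite('pics/c11.png',cv2.resize(cv2.imread('pics/side11.png')[180:380,370:520],(450,600)))"
```

```text
False [ 546.11497911 -364.85227386  225.98067298] [ 0.12690448 -0.05207496 -0.55876275]
True
[ 545.43768388 -364.5284113   211.23249054] [-0.08219383 -0.21639106  3.76430864] 32.4833
```

View pics/c11.png

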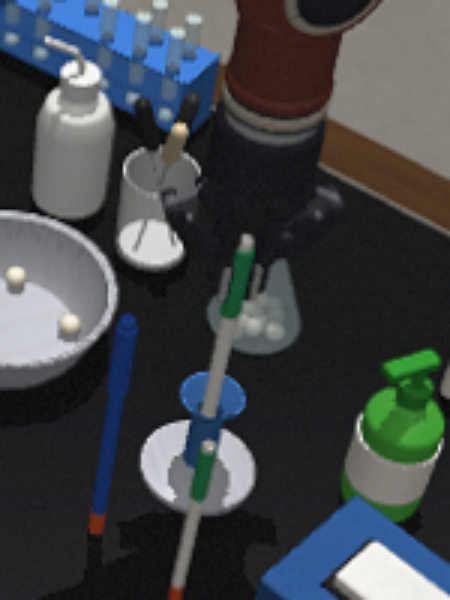

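```bash
python3 - <<'E'
from h import *
jaws.move_gripper(45)
ctrl.line_to([545.5,-364.5,340],speed=200)
snap('wrist','wrist12.png')
ctrl.move_pose([430,200,360],down(0))
D={n:snap(n,n+'12.png') for n in ['side','scene']}; D['wrist']=snap('wrist','wrist13.png')
for n in D:
    for t in ['lid_handle','lid_hinge','bath','drip_mark']: lm(t,n,D[n],2)
    for o in landmark_of('rod_grip',n)[:3]: print(n,'rod',c2w(D[n],o['position']).round())
print(get_state()['t'],get_state()['tool_pos'])
E
```

```text
side lid_handle 0.93 [415.6 251.7 165.2] 1470.0
side lid_hinge 0.97 [681.3 258.1 158.9] 1618.0
side bath 0.8 [573.5 250.2  -3.4] 1666.0
side drip_mark 0.67 [602.7 392.9 223.3] 1604.0
side rod [ 544. -364.  233.]
side rod [ 437. -341.  201.]
side rod [ 429. -422.  155.]
scene lid_handle 0.75 [680.4 259.3 160.4] 1085.0
scene lid_handle 0.74 [419.3 253.5 165.3] 1253.0
scene lid_hinge 0.88 [680.3 256.9 161.5] 1085.0
scene bath 0.58 [575.4 256.7   1.3] 1271.0
scene drip_mark 0.94 [602.5 397.4 223.9] 1064.0
scene rod [ 544. -363.  230.]
scene rod [ 441. -339.  208.]
scene rod [ 430. -425.  163.]
wrist lid_handle 0.66 [416.6 252.8 165.3] 328.0
wrist lid_hinge 0.74 [680.1 256.  156.7] 335.0
wrist bath 0.36 [ 4.154e+02  4.790e+01 -4.000e-01] 549.0
36.7583 [429.98363449 200.00073432 359.99817849]
```

View pics/wrist13.png

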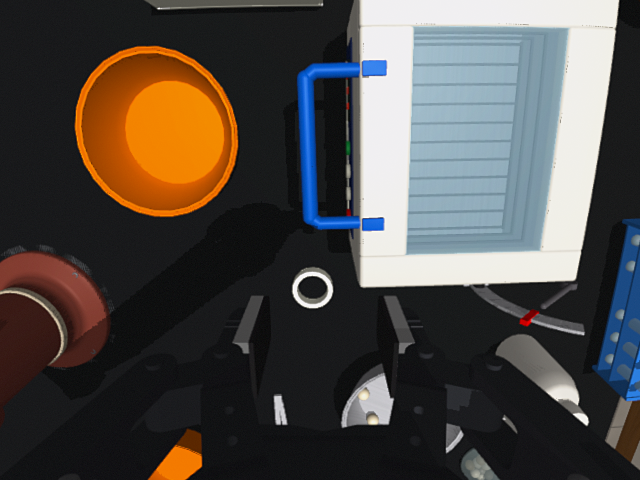

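View pics/scene12.png

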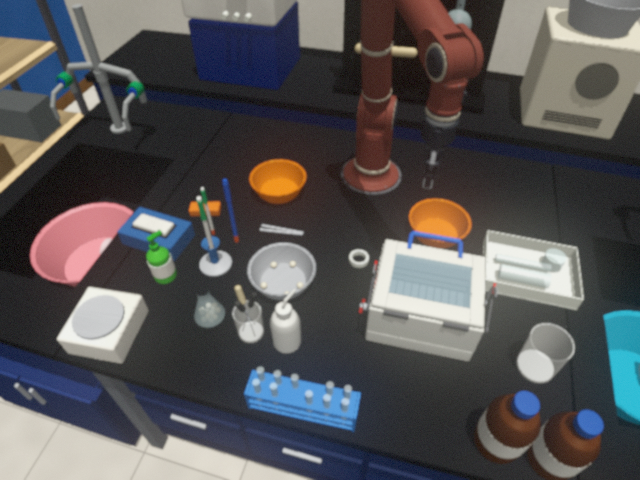

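View pics/side12.png

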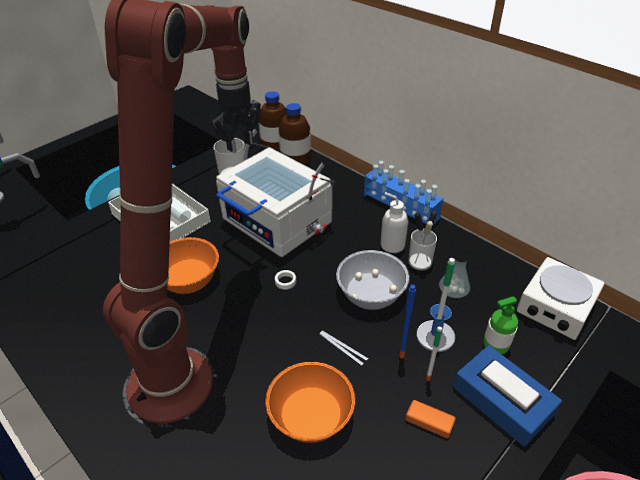

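```bash
python3 - <<'E'
from h import *
w=vision.get_image('wrist')
a,b=onplane(w,(306.5,85),164),onplane(w,(310,210),164)
print(a,b,(a+b)/2,np.degrees(np.arctan2((a-b)[0],(a-b)[1])))
# lid top front edge and back edge z=160ish
for u in [(359,60),(362,280),(617,30),(577,280)]: print(u,onplane(w,u,160).round(1))
for P in [(418,254,145),(481,254,312)]:
  for tilt in (-25,0,15,30):
    q=quat(R.from_euler('y',tilt,degrees=True)*rot(down(0)))
    z=rot(q).apply([0,0,1]); j=inverse_kinematics(np.array(P)+0,q); print(tilt,z.round(2),None if j is None else np.round(j,2))
E
```

```text
[416.52049366 306.47331863 164.        ] [418.5260808  197.95830159 164.        ] [417.52328723 252.21581011 164.        ] -1.0588266969934839
(359, 60) [460.8 326.9 160. ]
(362, 280) [469.4 125.8 160. ]
(617, 30) [684.6 358.6 160. ]
(577, 280) [691.8 124.5 160. ]
-25 [ 0.42  0.   -0.91] [-0.81  0.42  0.04  2.28  1.17  0.31 -1.88]
0 [ 0.  0. -1.] [-0.26  0.53 -0.48  1.97  0.36  0.73 -0.96]
15 [-0.26  0.   -0.97] [-0.16  0.64 -0.55  1.8   0.19  1.   -0.78]
30 [-0.5   0.   -0.87] [-0.13  0.78 -0.57  1.63  0.09  1.27 -0.69]
-25 [ 0.42  0.   -0.91] [-0.31  0.25 -0.47  1.92  0.6   0.76 -1.13]
0 [ 0.  0. -1.] [-0.16  0.42 -0.56  1.59  0.24  1.19 -0.76]
15 [-0.26  0.   -0.97] [-0.13  0.56 -0.57  1.41  0.13  1.46 -0.69]
30 [-0.5   0.   -0.87] [-0.13  0.69 -0.56  1.24  0.04  1.72 -0.66]
```

```bash
cat >> h.py <<'E'
H=np.array([679.7,256.9,160.]); YAW=1.0; U=np.array([np.cos(np.radians(YAW)),np.sin(np.radians(YAW)),0])
def hand(th,rr=262.):
    a=np.radians(th+0.9); return H-rr*np.cos(a)*U+np.array([0,0,rr*np.sin(a)])
def tq(tilt): return quat(R.from_euler('z',YAW,degrees=True)*R.from_euler('y',tilt,degrees=True)*R.from_matrix(np.diag([1,-1,-1.])))
def tcp(th,tilt):
    q=tq(tilt); return hand(th)+19*rot(q).apply([0,0,1]),q
E
python3 - <<'E'
from h import *
p,q=tcp(0,0); print(p)
jaws.move_gripper(32)
ctrl.line_to(p+[0,0,75],speed=200,ori=q)
snap('wrist','wrist14.png')
h=ctrl.line_to(p,speed=80,until_force=4)
s=get_state(); print(h,s['t'],s['tool_pos'],s['ft_force'],s['opening'],s['joint_positions'].round(2))
snap('wrist','wrist15.png')
for th,ti in[(10,7.5),(20,15),(30,22),(40,30)]:
    j=inverse_kinematics(*tcp(th,ti)); print(None if j is None else j.round(2))
E
```

```text
[417.77222124 252.32803362 145.11531714]
False 39.1333 [418.07686001 252.63115633 145.54219856] [ 0.24560006  0.15131688 -0.08039813] 32.11566731539469 [-0.26  0.52 -0.48  1.98  0.36  0.72 -0.94]
[-0.17  0.53 -0.57  1.83  0.23  0.98 -0.81]
[-0.12  0.56 -0.61  1.66  0.16  1.22 -0.74]
[-0.1   0.61 -0.63  1.48  0.11  1.46 -0.7 ]
[-0.1   0.69 -0.64  1.26  0.07  1.72 -0.69]
```

View pics/wrist15.png

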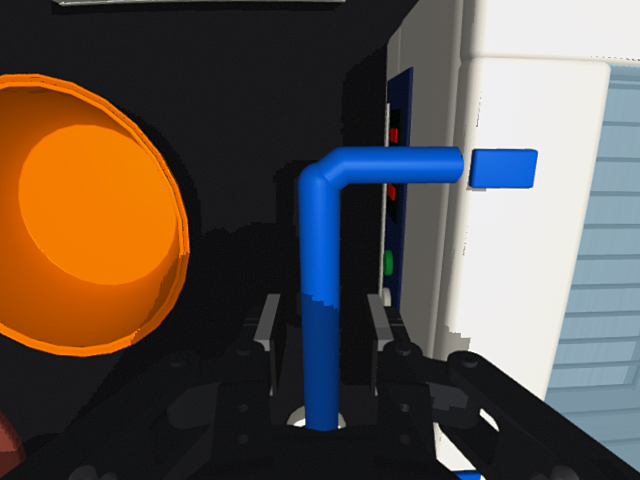

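Bar (centre ≈ (320,330)) lies midway between the pads (270 and 380). Close and swing slowly.

```bash
python3 - <<'E'
from h import *
jaws.move_gripper(5)
s=get_state(); print(s['t'],s['tool_pos'],s['ft_force'],s['opening'])
for th in np.arange(4,25,4):
    p,q=tcp(th,th*.75); ctrl.line_to(p,speed=50,ori=q)
    s=get_state(); print(th,s['t'],s['ft_force'].round(1),s['torque'].round(2),s['opening'].round(1))
    if np.linalg.norm(s['ft_force'])>25: break
D={n:snap(n,n+'16.png') for n in ['side','scene','wrist']}
E
```

```text
39.4917 [416.95718476 252.45691311 145.67811721] [-2.79998291 -1.19848091  4.9828076 ] 11.850048665611945Traceback (most recent call last):
  File "<stdin>", line 6, in <module>
AttributeError: 'float' object has no attribute 'round'
```

```bash
python3 - <<'E'
from h import *
s=get_state(); print(s['t'],s['tool_pos'],s['ft_force'],s['opening'])
for th in np.arange(8,29,4):
    p,q=tcp(th,th*.75); ctrl.line_to(p,speed=50,ori=q)
    s=get_state(); print(th,s['t'],s['ft_force'].round(1),s['torque'].round(2),round(s['opening'],1))
    if np.linalg.norm(s['ft_force'])>25: break
D={n:snap(n,n+'16.png') for n in ['side','scene','wrist']}
for n in D: lm('lid_handle',n,D[n],2);lm('drip_mark',n,D[n],2)
E
```

```text
40.0083 [416.78164296 252.448502   162.85307361] [-3.5210859   1.04375426 -1.291897  ] 11.903320344668277
8 40.525 [-3.8  1.3 -1.8] [0.31 0.97 0.01] 12.1
12 41.0417 [-4.7  1.8 -1.3] [0.43 1.11 0.01] 11.8
16 41.5583 [-4.1  2.3 -2. ] [ 0.47  1.14 -0.07] 11.8
20 42.075 [-5.5  0.8  0.2] [ 0.3   0.99 -0.02] 12.3
24 42.5917 [-6.4  2.4  0.2] [ 0.4   0.98 -0.04] 11.7
28 43.1083 [-4.9  2.1 -0.1] [ 0.34  1.01 -0.08] 12.1
side lid_handle 0.67 [448.5 252.4 285.1] 1408.0
side drip_mark 0.71 [600.2 392.7 222.8] 1602.0
scene lid_handle 0.81 [451.6 254.4 289.3] 1141.0
scene drip_mark 0.64 [605.3 396.2 222.7] 1063.0
wrist lid_handle 0.92 [449.1 252.2 287.4] 142.0
```

View pics/scene16.png

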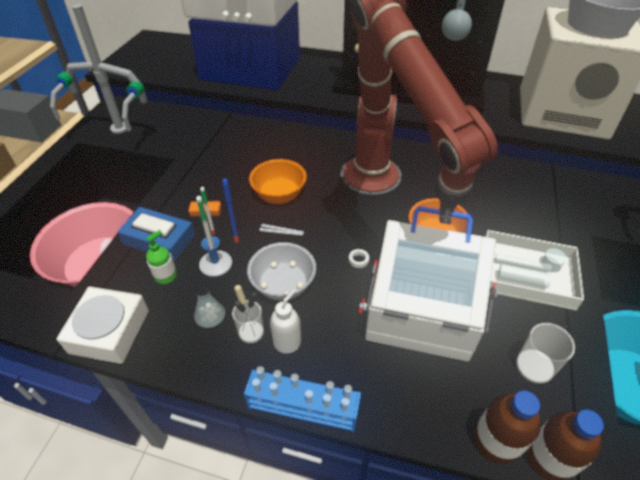

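View pics/side16.png

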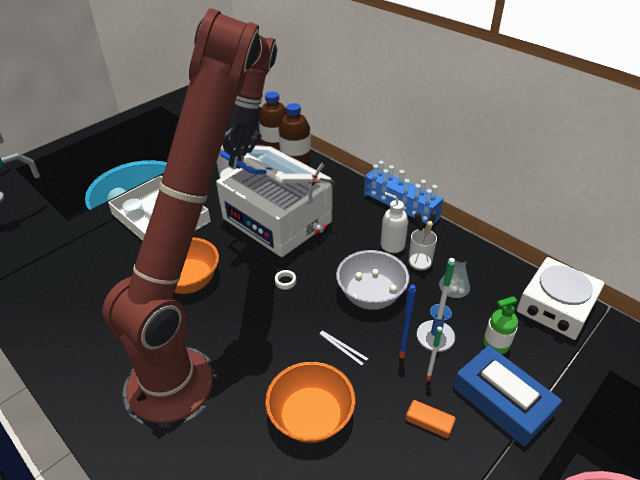

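```bash
python3 - <<'E'
from h import *
for th in (32,35,38,39.5,40):
    p,q=tcp(th,th*.75); ctrl.line_to(p,speed=35,ori=q)
ctrl.sleep(0.5)
s=get_state(); print(s['t'],s['ft_force'].round(1),round(s['opening'],1)); 
z=rot(s['tcp_rot']).apply([0,0,1]); g=s['tool_pos']-19*z; v=g-H
print('grip',g,'angle',np.degrees(np.arctan2(v[2],-(v@U)))-0.9,'rad',np.hypot(v[2],v@U))
D={n:snap(n,n+'17.png') for n in ['side','scene','wrist']}
for n in D: lm('lid_handle',n,D[n],1);lm('drip_mark',n,D[n],1)
S=D['side']; 
for n,d in D.items():
  for sy in (-1,1):
    Y=np.array([-U[1],U[0],0]); m=H+sy*143*Y-95*np.cos(.698)*U+np.array([0,0,95*np.sin(.698)]); print(n,sy,pix(d,m).round(1))
E
python3 -c "
import cv2,numpy as np
b=cv2.imread('pics/side17.png')[140:240,230:350];c=cv2.imread('pics/scene17.png')[230:330,350:510]
cv2.imwrite('pics/c17a.png',cv2.resize(b,None,fx=6,fy=6,interpolation=cv2.INTER_CUBIC));cv2.imwrite('pics/c17b.png',cv2.resize(c,None,fx=5,fy=5,interpolation=cv2.INTER_CUBIC))"
```

```text
46.4 [-4.4  2.8  0.6] 11.9
grip [481.26040756 254.05906371 332.67493243] angle 40.12583990540241 rad 263.0638463285088
side lid_handle 0.62 [479.5 255.4 329.7] 1396.0
side drip_mark 0.61 [599.2 391.8 224.8] 1600.0
scene lid_handle 0.58 [484.  254.6 333.9] 1087.0
scene drip_mark 0.94 [604.9 396.4 223.7] 1063.0
wrist lid_handle 0.8 [479.1 253.9 330.6] 145.0
side -1 [316.1 177.1]
side 1 [248.  140.5]
scene -1 [372.7 266.3]
scene 1 [494.9 290.1]
wrist -1 [583.9 499.5]
wrist 1 [723.7 -26. ]
```

View pics/c17a.png

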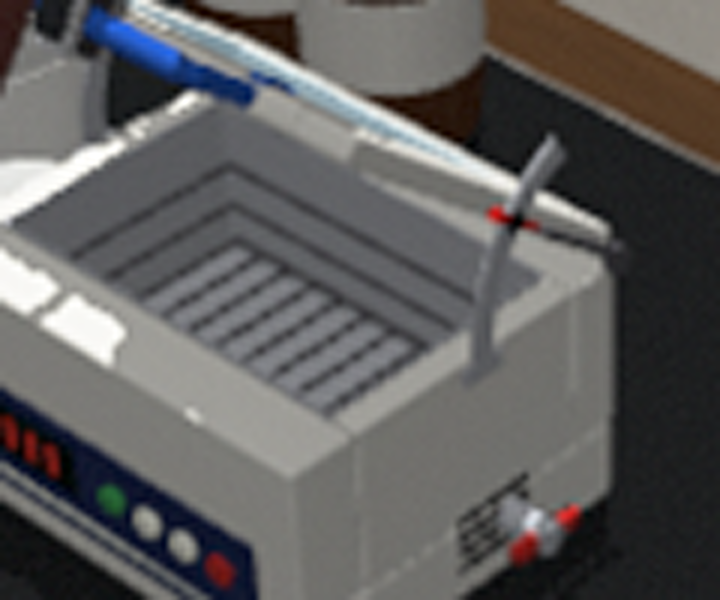

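View pics/c17b.png

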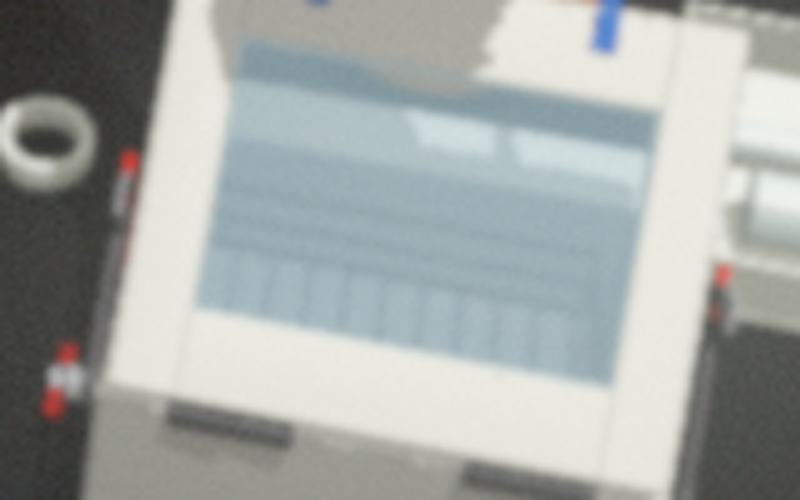

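View pics/wrist17.png

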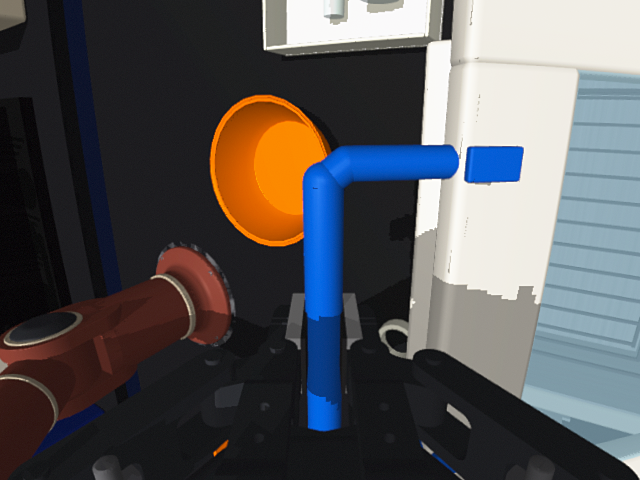

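```bash
python3 -c "
import cv2,numpy as np
b=cv2.imread('pics/side17.png')[230:390,300:500]
cv2.imwrite('pics/c18.png',cv2.resize(b,None,fx=4,fy=3.75,interpolation=cv2.INTER_CUBIC))"
```

```text
(no output)
```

View pics/c18.png

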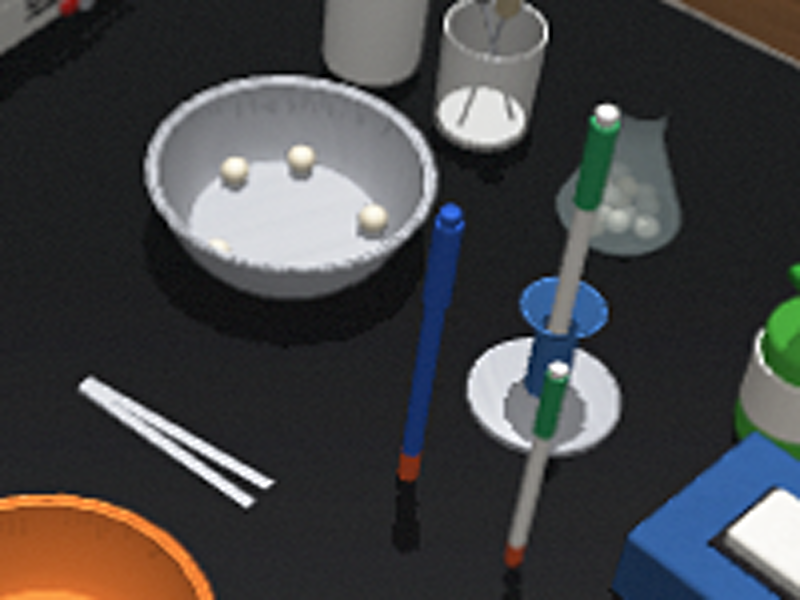

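```bash
python3 -c "
from h import *
job.close_job(); print(get_state()['t'])"
```

```text
the job is handed in; nothing more can be done
the job is handed in; nothing more can be done
```

The job is done and handed in at about 46 s, with the arm still holding the bath's lid at the drip mark.

- **Stirring:** I took the larger green-sleeved rod from the holder and went round the bowl just over three times. I checked right after the third round. All five balls were in the bowl, each at least 29 mm from every starting spot. The bowl had not visibly moved.
- **Rod:** It is back upright in the holder. It touched the bore's floor before I let go, and later pictures show it still standing.
- **Lid:** I swung it up slowly and stopped at 40°. The gripper's position works out to 40.1°, and in the side view the black pin sits in the middle of the red mark. The lid pushes on the gripper with about 5 N.
- **Bystanders:** The tweezers and the two other rods look unmoved in the last side view. I did not check the other bystanders one by one.

In the last side view only four balls show. The fifth is most likely hidden behind the near rim, since all five were in the bowl when I last saw them together. The vision networks sometimes reported look-alikes, which I ruled out by the description.

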